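# Screw the cradle's lifting eye home with a bar

### The arm

A 6-joint arm with a two-finger parallel gripper is mounted at the origin on the work surface. World frame = base frame: x ahead of the robot, y to its left, z up, the work surface at z = 0. Lengths are in m, angles in rad, forces in N, time in s.
With the tool pointing down it reaches from about 0.25 to 0.725 m from the base axis. Payload 4 kg.
Tool frame: the origin (TCP) lies midway between the tips of the shut fingers; the grasp point (between the pads) lies 19 mm behind it; z points along the fingers, y is the line along which they close (so a half turn about z gives the same grasp; the last joint's range is limited). The gripper opens to 85 mm and grips with 20 to 120 N. Pads are 22 mm wide; open, the fingers measure 114 mm over their backs; the gripper's body (76 mm by 85 mm) begins 54 mm behind the grasp point. The pads swing forward as they close: fully open they stand 13 mm farther back than shut.
Start: joints at [-1.264, 0.241, 0.005, 1.335, 0, 1.571], TCP at [0.151, -0.477, 0.207] pointing down, gripper open.
Joint ranges: [-2.72, 2.72], [-1.05, 1.87], [-1.09, 1.28], [-1.99, 2.15], [-1.42, 1.44], [-3.14, 3.14]. Speed limits (rad/s): [2.79, 2.79, 3.14, 3.14, 3.14, 3.14].

### API

Orientations are given as a rotation vector (axis times angle).
In Python, from station import env gives the robot as it stands.
- The arm moves only by the tool apply_moves, never from a script. Its arguments are lists of equal length, an entry for each row: "claw": the finger opening in m, from 0 to 0.0854; "delta_pos": the shift along the world's x, y, z in m, a list of three; "twist": the turn about the world's z in degrees. In form: {"claw": [claw, ...], "delta_pos": [[dx, dy, dz], ...], "twist": [twist, ...]}. A call has 1 to 12 rows; each row shifts and turns the commanded pose from where the row before left it; what a row does not reach is not made up. A row lasts 1/12 s, in which the tool goes at most 41.7 mm and 7.16 degrees, less where a joint would pass 70% of its speed; a pose out of reach is approached as far as the arm can. A call is refused whole if a number of a shift passes 0.0417 or a number of a turn 7.16, either way. A call with a gripper value outside its range is refused whole. The fingers move at their own pace and stop on an object; the grip force is fixed at half the most. Time passes only in rows, so rows that do not move let the fingers close. It gives the time, the measured TCP pose, the force, the opening and the grip force at its end, in the units of the state.
- env.get_state(): the state, without advancing time (a new reading comes with each control period).
- env.get_image(name): name is "scene" or "side" or "wrist"; returns the picture (384x512x3 uint8, red, green, blue); there is no depth.
- env.camera_params(name): a dict with "fx", "fy", "cx", "cy" (pixels), "D" ([k1, k2, p1, p2, k3] as OpenCV has them; the pictures are not rectified), "world_from_camera" (4x4, takes a point from camera to world coordinates). Camera axes: x right, y down, z forward; pixel columns grow to the right and rows downward; lengths in m; the calibration is good to about 2 mm. A picture is of the moment at which its call begins: read the wrist's pose just before it. camera_params takes no time and is no camera call; for the wrist camera it gives the pose at the moment of the call.
- env.close_job(): hands the job in; it is judged then, once.
Trained networks look in the newest picture that a camera, given by its name, has taken for a name from the list of things; names that differ only in an ending like _2 or _b are one class to them, and where a whole thing is asked for, a point or a joint stands for the part that bears it (a point fixed in the world has none). Each returns a list of dicts, best first, with "score" (0 to 1); they miss things now and then, are a little off and sometimes report something else, mostly with a low value. They report only what shows in the picture. A call takes as long as a camera call. They do not tell look-alikes from the thing itself.
- env.silhouettes(camera, target): "pixels" (384x512 bool, what is visible of it) and "rect" ([left, top, right, bottom] in pixels, round what is visible of it).
The state is a dict: "t": time; "q": joint angles; "joint_velocities": joint speeds; "joint_efforts": joint torques, N m; "tool_pos": TCP position; "eef_rot": TCP orientation; "ft_force": force on the tool from outside, world axes, zero at the start; "ft_torque": the same for the moment, N m; "opening": finger opening in m; "gripper_force": force on a finger pad.
Only numpy, scipy, OpenCV 4.12 (cv2) and the standard library are available. Lean on these libraries where they do the work, as an engineer would, in place of code of your own. Each camera call takes 0.05 s, during which the arm holds its last target. There are 200 camera calls.

### The job

The lifting eye of the model-painting cradle has been screwed in by hand and is still short of tight. Take the steel bar from its wooden rest, slide it through the eye's loop and turn the eye clockwise with it, by feel, until the collar bears firmly on the timber: the stiff thread runs at an even effort, the eye is tight when the effort has risen to two or three times that, and at about four times it strips. Then draw the bar out and lay it back in the two notches of its rest, and leave the paint tin, jar and tape where they stand.

Things in the scene. Friction and masses are not known exactly. Their poses are not given: they have to be found in the camera images.
- bar_mid (a point): the bar: round steel bar with rounded ends, 18 mm in diameter, 240 mm long, about 0.45 kg, with two upright flats milled over its middle 65 mm, 15 mm across, for gripping; this point is the middle of its axis, x runs along the bar (both ends are alike)
- rest_mid (a point): the bar's rest: wooden base 200 x 74 x 14 mm with two notched uprights 16 mm thick (32 mm slot, V floor), 75 mm either side of the middle, tops 63 mm over the bench; does not move. This point, 49 mm over the bench, is where the middle of the bar's axis belongs; x runs along the lying bar, z up. The bar is free to be gripped from above between the uprights
- eye_loop (a point): the lifting eye: forged eye screw, upright ring of 11 mm round section, outside 50 mm, round hole 28 mm. This point is the hole's centre; x runs along the hole (either end alike), z up along the screw. Clockwise from above screws it down, 1.75 mm a turn; 0.2 to 1.3 rad remain before the collar touches. A bar straight through has about 0.7 rad of play either way before it binds and turns the ring
- eye_collar (a point): centre of the underside of the eye's round collar, 36 mm across, 8 mm thick, 42 mm below the hole's centre. How the eye turns: stiffly, at about 0.15 N m (0.1 N m is left when the bar is stopped and held), and it stays where it is let go; once the collar bears on the timber the effort climbs by 1 N m per rad. About 0.3 N m is tight; over 0.6 N m (0.4 N m read with the bar held still) strips it
- rail_face (a point): the top face of the cradle's timber rail at the screw's axis, 63 mm over the bench; the collar's underside meets it. Rail 280 mm long (x), 60 mm wide, 45 mm thick, on a plywood base 300 x 150 x 18 mm; low padded saddles, from 102 mm off the screw to both ends, stand 11 mm over the face. The cradle does not move
- tin: bystander: small closed paint tin, 75 mm across, 75 mm tall; origin at the centre of its underside
- jar: bystander: small paint jar with a white lid, 56 mm across, 70 mm tall; origin at the centre of its underside
- tape: bystander: roll of masking tape lying flat, 110 mm across, 36 mm high; origin at the centre of its underside
There are look-alikes about, which are no part of the job. There is more than one size of the part that bears rest_mid; the job needs the smallest.

How it is judged:
On the way, in this order (a step that is already met when the one before it is completed fails the run):
1. the bar is through the eye's loop (x of eye_loop in the frame of bar_mid between -0.11 and 0.11 m and y of eye_loop in the frame of bar_mid between -0.007 and 0.007 m and z of eye_loop in the frame of bar_mid between -0.007 and 0.007 m), for 0.1 s.
2. with the bar in the loop, the eye is turned until its collar bears firmly on the timber (z of eye_collar in the frame of rail_face below -1.6e-05 m and x of eye_loop in the frame of bar_mid between -0.12 and 0.12 m and distance between eye_loop and bar_mid below 0.12 m), for 0.1 s.
At the end, for the whole second after the job is handed in: The eye is home and tight: its collar is pressed at least 0.016 mm into the timber (tightened to well over the running effort) and stays so; the bar lies at rest in both notches of its rest, middle within 30 mm of the rest's middle, level to 6 mm, in line within 0.08 rad (z of eye_collar in the frame of rail_face below -1.6e-05 m and horizontal distance between bar_mid and rest_mid below 0.03 m and z of bar_mid in the frame of rest_mid between -0.006 and 0.006 m and angle between the x axis of bar_mid and the x axis of rest_mid, either way round below 0.08 rad and linear speed of bar below 0.02 m/s); the robot touches nothing.
It fails at once if the eye is overtightened: the collar is driven more than 0.13 mm into the timber (over 0.6 N m of effort, four times the running effort) and the thread strips (z of eye_collar in the frame of rail_face below -0.00013 m).
It fails at once if the paint tin is moved more than 30 mm (distance of tin from where it was at the start of the episode above 0.03 m).
It fails at once if the paint jar is moved more than 30 mm (distance of jar from where it was at the start of the episode above 0.03 m).
It fails at once if the tape roll is moved more than 30 mm (distance of tape from where it was at the start of the episode above 0.03 m).
It also fails if it takes over 72 s, if anything falls off the work surface, if the arm or the gripper's body presses on something with over 40 N, if the wrist force passes 120 N, or if a joint passes its speed limit or range.

## Working session

There is one attempt and no reset: what is moved stays moved. The work goes in short steps, Python scripts to look and compute and a tool call to move; the robot and the scene stay as the last step left them, time stands still between calls to the robot, and variables do not carry over. Pictures are saved under pics/ and viewed, at most 10 in all, crops included, and the job is handed in when it is done.

Besides the shell and the picture viewer there is one more tool, called after "Emit:" as name(argument=value, ...) on one line, values as JSON. apply_moves: Moves the arm, as the interface text tells. Its arguments: {"type":"object","properties":{"claw":{"type":"array"},"delta_pos":{"type":"array"},"twist":{"type":"array"}},"required":["claw","delta_pos","twist"]}

```bash
mkdir -p pics; cat > h.py <<'E'
import numpy as np, cv2
from station import env
def par(n):
    p=env.camera_params(n);K=np.array([[p['fx'],0,p['cx']],[0,p['fy'],p['cy']],[0,0,1.]]);return K,np.array(p['D'],float),np.array(p['world_from_camera'])
def plane(P,uv,z):
    K,D,T=P;u=cv2.undistortPoints(np.array(uv,float).reshape(-1,1,2),K,D).reshape(-1,2)
    d=np.c_[u,np.ones(len(u))]@T[:3,:3].T;o=T[:3,3];return o+d*((z-o[2])/d[:,2])[:,None]
def proj(P,X):
    K,D,T=P;W=np.linalg.inv(T);return cv2.projectPoints(np.array(X,float).reshape(-1,1,3),cv2.Rodrigues(W[:3,:3])[0],W[:3,3],K,D)[0].reshape(-1,2)
def tri(Ps,uvs):
    A=[];b=[]
    for P,uv in zip(Ps,uvs):
        K,D,T=P;u=cv2.undistortPoints(np.array(uv,float).reshape(1,1,2),K,D).ravel();d=T[:3,:3]@np.r_[u,1];d/=np.linalg.norm(d);M=np.eye(3)-np.outer(d,d);A.append(M);b.append(M@T[:3,3])
    return np.linalg.lstsq(np.vstack(A),np.hstack(b),rcond=None)[0]
def save(n,f,im=None):
    im=env.get_image(n) if im is None else im
    cv2.imwrite('pics/'+f,im[:,:,::-1]);return im
E
python3 - <<'E'
from h import *
s=env.get_state();print({k:np.round(v,3) for k,v in s.items()})
a=save('scene','a.png');b=save('side','b.png')
cv2.imwrite('pics/ab.png',np.vstack([a,b])[:,:,::-1][:, :] if 0 else cv2.resize(np.hstack([a,b]),(800,300))[:,:,::-1])
for n in('scene','side'):
    P=par(n);print(n,np.round(P[2],3).tolist(),P[0][0,0])
    for t in('bar_mid','rest_mid','eye_loop','rail_face','tin','jar','tape'):
        for r in env.silhouettes(n,t):
            m=r['pixels'];ys,xs=np.nonzero(m);print(n,t,round(r['score'],2),np.round(r['rect']),len(xs),np.round([xs.mean(),ys.mean()],1))
E
```

```text
{'t': np.float64(0.0), 'q': array([-1.264,  0.241,  0.004,  1.335, -0.   ,  1.571]), 'joint_velocities': array([-0.   , -0.002, -0.002, -0.001,  0.   , -0.001]), 'joint_efforts': array([-1.0000e-03, -3.7231e+01,  2.5241e+01,  1.7000e-02, -0.0000e+00,
        0.0000e+00]), 'tool_pos': array([ 0.151, -0.476,  0.206]), 'eef_rot': array([-3.103e+00, -4.800e-01,  1.000e-03]), 'ft_force': array([-0.776, -1.233, -1.234]), 'ft_torque': array([ 0.011, -0.007, -0.03 ]), 'gripper_force': np.float64(0.0), 'opening': np.float64(0.085)}
scene [[0.18, 0.746, -0.641, 1.422], [0.984, -0.137, 0.116, -0.123], [-0.001, -0.651, -0.759, 1.226], [0.0, 0.0, 0.0, 1.0]] 429.41933639427646
scene bar_mid 0.67 [270. 188. 303. 241.] 353 [287.7 213.5]
scene rest_mid 0.92 [134. 131. 166. 196.] 1634 [149.  166.2]
scene rest_mid 0.65 [354. 210. 415. 292.] 2622 [383.7 252.4]
scene rest_mid 0.57 [271. 191. 308. 249.] 892 [287.8 222.6]
scene eye_loop 0.46 [198. 211. 209. 224.] 137 [200.2 217.3]
scene rail_face 0.85 [177. 192. 226. 273.] 3229 [202.2 232.7]
scene rail_face 0.54 [196. 210. 208. 224.] 97 [200.5 218.5]
scene
[... 235 characters left out ...]
, 0.115, 0.314], [-0.143, -0.596, 0.79, -1.151], [0.002, -0.799, -0.602, 1.028], [0.0, 0.0, 0.0, 1.0]] 474.94353507512096
side bar_mid 0.65 [222. 183. 286. 202.] 361 [252.9 192.2]
side rest_mid 0.96 [ 92. 286. 208. 347.] 4367 [149.7 321.6]
side rest_mid 0.92 [227. 178. 288. 212.] 862 [257.8 200.2]
side rest_mid 0.77 [253. 128. 332. 168.] 1526 [291.3 151.5]
side eye_loop 0.76 [262. 230. 276. 253.] 219 [270.1 242. ]
side rail_face 0.83 [220. 232. 323. 282.] 4166 [269.8 261.2]
side rail_face 0.72 [315. 203. 347. 228.] 797 [328.2 216.5]
side tin 0.85 [238. 294. 267. 334.] 973 [249.9 314.1]
side jar 0.7 [223. 151. 235. 176.] 266 [228.5 166.2]
side tape 0.79 [313. 204. 346. 229.] 714 [328.1 216. ]
```

View pics/a.png

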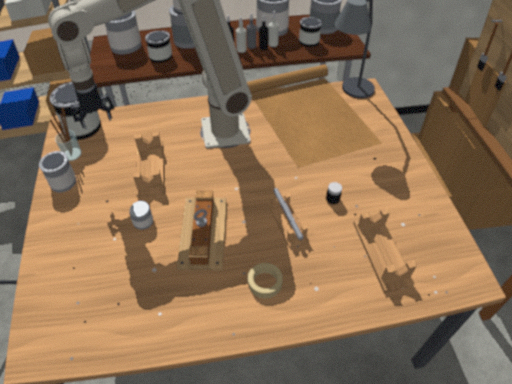

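View pics/b.png

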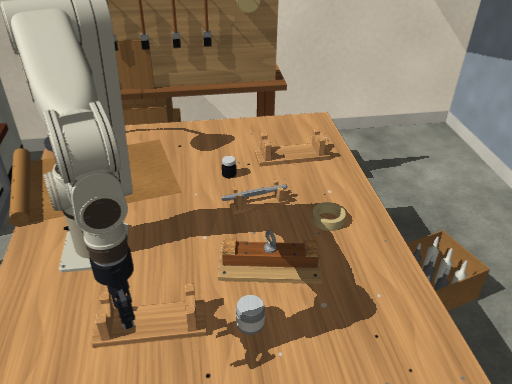

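The scene view shows the bar lying in the smallest rest (275,189)–(302,240), the cradle with its eye at (201,217), the tin at (140,214), the jar at (334,193) and the tape at (264,280). The side view agrees: bar at (253,192), eye at (270,242). Next I'll triangulate these.

```bash
python3 - <<'E'
from h import *
S,D=par('scene'),par('side')
env.get_image('scene');env.get_image('side')
def best(c,t,near):
    rs=env.silhouettes(c,t);return min(rs,key=lambda r:np.hypot(*(np.array(near)-np.argwhere(r['pixels']).mean(0)[::-1])))['pixels']
for c,P,n in(('scene',S,(288,213)),('side',D,(253,192))):
    m=best(c,'bar_mid',n);pts=np.argwhere(m)[:,::-1].astype(float)
    vx,vy,x,y=cv2.fitLine(pts.astype(np.float32),2,0,.01,.01).ravel();t=(pts-[x,y])@[vx,vy]
    e=np.array([[x,y]])+np.outer([t.min(),t.max()],[vx,vy]);w=plane(P,e,.049);print(c,'bar',np.round(w,4).tolist(),np.linalg.norm(w[1]-w[0]),np.round(w.mean(0),4),np.degrees(np.arctan2(*(w[1]-w[0])[1::-1])))
print('eye',tri([S,D],[(203,216.5),(270.1,240)]))
for t,a,b,z in(('rail_face',(202,233),(270,261),.06),('tin',(140,214.5),(250,314),.04),('jar',(333.4,193.7),(228.5,166),.035),('tape',(264,280),(328,216),.02)):
    print(t,np.round(plane(S,[a],z),3),np.round(plane(D,[b],z),3))
for c,P,n in(('scene',S,(202,233)),('side',D,(270,261))):
    m=best(c,'rail_face',n);h=cv2.minAreaRect(np.argwhere(m)[:,::-1].astype(np.float32));b=cv2.boxPoints(h);print(c,np.round(plane(P,b,.018),3).tolist())
E
```

```text
scene bar [[0.4145, 0.1308, 0.049], [0.6416, 0.1705, 0.049]] 0.23051599227522382 [0.5281 0.1507 0.049 ] 9.903607754087895
side bar [[0.4173, 0.1361, 0.049], [0.6453, 0.1777, 0.049]] 0.23177392941112013 [0.5313 0.1569 0.049 ] 10.339426298716997
eye [ 0.52791741 -0.14087457  0.09368377]
rail_face [[ 0.569 -0.151  0.06 ]] [[ 0.52  -0.193  0.06 ]]
tin [[ 0.436 -0.362  0.04 ]] [[ 0.437 -0.357  0.04 ]]
jar [[0.462 0.341 0.035]] [[0.461 0.353 0.035]]
tape [[0.759 0.023 0.02 ]] [[0.758 0.027 0.02 ]]
scene [[0.667, -0.249, 0.018], [0.324, -0.211, 0.018], [0.367, -0.043, 0.018], [0.702, -0.103, 0.018]]
side [[0.366, -0.21, 0.018], [0.392, 0.017, 0.018], [0.72, -0.044, 0.018], [0.655, -0.263, 0.018]]
```

Emit:
apply_moves(claw=[0.085, 0.085, 0.085, 0.085, 0.085, 0.085, 0.085, 0.085, 0.085, 0.085, 0.085, 0.085], delta_pos=[[0.027, 0.024, 0.01], [0.027, 0.024, 0.01], [0.027, 0.024, 0.01], [0.027, 0.024, 0.01], [0.027, 0.024, 0.01], [0.027, 0.024, 0.01], [0.027, 0.024, 0.01], [0.027, 0.024, 0.01], [0.027, 0.024, 0.01], [0.027, 0.024, 0.01], [0.027, 0.024, 0.01], [0.027, 0.024, 0.01]], twist=[7, 7, 7, 7, 7, 7, 7, 7, 7, 7, 7, 7])

```text
t: 2.1
tool_pos: [0.4761, -0.1872, 0.3278]
eef_rot: [1.978, 2.44, 0.0]
ft_force: [0.3, -1.3, -0.1]
opening: 0.0848
gripper_force: 0.0
```

```bash
cat > look.py <<'E'
from h import *
import sys
def rep():
    s=env.get_state();R=cv2.Rodrigues(np.array(s['eef_rot'],float))[0]
    print('t',round(float(s['t']),2),'tcp',np.round(s['tool_pos'],4),'yaw_y',round(np.degrees(np.arctan2(R[1,1],R[0,1])),2),'zax',np.round(R[:,2],3),'F',np.round(s['ft_force'],2),'T',np.round(s['ft_torque'],3),'open',round(float(s['opening']),4),'gf',round(float(s['gripper_force']),1),'q',np.round(s['q'],2));return s
def sil(P,n,ts,zs):
    for t,z in zip(ts,zs):
        for r in env.silhouettes(n,t):
            p=np.argwhere(r['pixels'])[:,::-1].astype(np.float32);h=cv2.minAreaRect(p)
            print(t,round(r['score'],2),np.round(r['rect']),len(p),np.round(plane(P,[h[0]],z)[0],3),'box',np.round(plane(P,cv2.boxPoints(h),z)[:,:2],3).tolist())
E
python3 - <<'E'
from look import *
rep();P=par('wrist');save('wrist','w1.png');print(np.round(P[2],3).tolist(),P[0])
sil(P,'wrist',['eye_loop','rail_face','bar_mid'],[.105,.063,.049])
E
```

```text
t 2.1 tcp [ 0.4761 -0.1872  0.3278] yaw_y 11.93 zax [ 0. -0. -1.] F [ 0.35 -1.32 -0.12] T [-0.115 -0.085 -0.009] open 0.0848 gf 0.0 q [-0.37  0.25  0.33  1.65 -0.    0.99]
[[0.979, 0.198, 0.058, 0.46], [0.206, -0.939, -0.275, -0.118], [0.0, 0.281, -0.96, 0.494], [0.0, 0.0, 0.0, 1.0]] [[340.89405583   0.         250.37545632]
 [  0.         340.89405583 194.69630189]
 [  0.           0.           1.        ]]
eye_loop 0.62 [283. 113. 312. 159.] 849 [ 0.52  -0.149  0.105] box [[0.5, -0.129], [0.529, -0.122], [0.542, -0.169], [0.511, -0.176]]
rail_face 0.62 [175.  31. 411. 213.] 23957 [ 0.52  -0.143  0.063] box [[0.366, -0.186], [0.398, -0.055], [0.674, -0.099], [0.663, -0.243]]
```

View pics/w1.png

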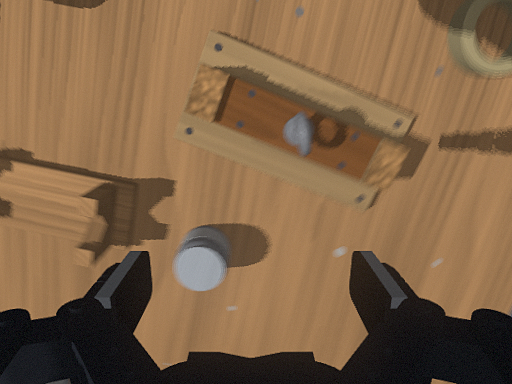

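The wrist view shows the cradle with the eye at (298,130), nearly edge-on. I'll go over it for a closer look.

Emit:
apply_moves(claw=[0.085, 0.085, 0.085, 0.085], delta_pos=[[0.02, -0.007, -0.03], [0.02, -0.007, -0.03], [0.02, -0.007, -0.03], [0, 0, 0]], twist=[0, 0, 0, 0])

```text
t: 2.63
tool_pos: [0.533, -0.2106, 0.2289]
eef_rot: [-1.983, -2.423, 0.006]
ft_force: [-0.9, 0.3, -0.4]
opening: 0.0849
gripper_force: 0.0
```

```bash
python3 - <<'E'
from look import *
rep();P=par('wrist');im=save('wrist','w2.png');print(np.round(P[2],3).tolist())
np.savez('w2.npz',K=P[0],D=P[1],T=P[2])
sil(P,'wrist',['eye_loop','rail_face'],[.115,.063])
u,v=np.round(proj(P,[.527,-.145,.105])[0]).astype(int);print(u,v)
x0,y0=max(u-80,0),max(v-60,0);print(x0,y0);cv2.imwrite('pics/w2c.png',cv2.resize(im[y0:y0+120,x0:x0+160],None,fx=5,fy=5,interpolation=3)[:,:,::-1])
E
```

```text
t 2.63 tcp [ 0.533  -0.2106  0.2289] yaw_y 11.4 zax [-0.011  0.004 -1.   ] F [-0.9   0.26 -0.45] T [-0.047  0.043  0.025] open 0.0849 gf 0.0 q [-0.38  0.39  0.27  1.46 -0.    1.  ]
[[0.98, 0.192, 0.045, 0.52], [0.197, -0.942, -0.271, -0.142], [-0.01, 0.275, -0.961, 0.396], [0.0, 0.0, 0.0, 1.0]]
eye_loop 0.89 [238.  79. 275. 140.] 1353 [ 0.524 -0.148  0.115] box [[0.505, -0.164], [0.515, -0.126], [0.544, -0.132], [0.534, -0.172]]
rail_face 0.65 [106.   0. 411. 214.] 39834 [ 0.52  -0.144  0.063] box [[0.363, -0.185], [0.401, -0.058], [0.674, -0.102], [0.662, -0.243]]
262 104
182 44
```

View pics/w2c.png

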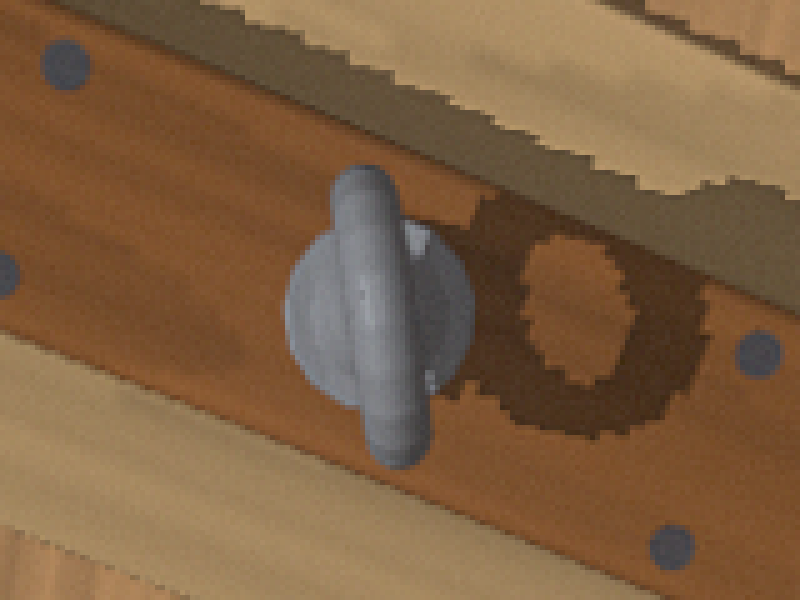

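The close crop shows the ring edge-on, from (365,166) to (398,468), with the collar centred at (380,315).

```bash
python3 - <<'E'
from look import *
f=np.load('w2.npz');P=(f['K'],f['D'],f['T'])
c=lambda x,y:(182+(x+.5)/5-.5,44+(y+.5)/5-.5)
w=plane(P,[c(365,166),c(398,468)],.107);d=w[1]-w[0];print('ends',w,np.linalg.norm(d),'ring ang',np.degrees(np.arctan2(d[1],d[0])),w.mean(0))
print('collar',plane(P,[c(380,314)],.072))
r=plane(P,[c(0,335),c(660,600)],.063);d=r[1]-r[0];print('rail ang',np.degrees(np.arctan2(d[1],d[0])))
E
```

```text
ends [[ 0.51698192 -0.12558376  0.107     ]
 [ 0.53212959 -0.17197465  0.107     ]] 0.04880130180673535 ring ang -71.91697458078538 [ 0.52455575 -0.14877921  0.107     ]
collar [[ 0.52458217 -0.14863572  0.072     ]]
rail ang -10.362389902651396
```

Emit:
apply_moves(claw=[0.085, 0.085, 0.085, 0.085, 0.085, 0.085, 0.085, 0.085, 0.085, 0.085, 0.085, 0.085], delta_pos=[[0.004, 0.031, 0.003], [0.004, 0.031, 0.003], [0.004, 0.031, 0.003], [0.004, 0.031, 0.003], [0.004, 0.031, 0.003], [0.004, 0.031, 0.003], [0.004, 0.031, 0.003], [0.004, 0.031, 0.003], [0.004, 0.031, 0.003], [0.004, 0.031, 0.003], [0.004, 0.031, 0.003], [0.004, 0.031, 0.003]], twist=[7.1, 7.1, 7.1, 7.1, 7.1, 7.1, 7.1, 7.1, 7.1, 7.1, 7.1, 7.1])

```text
t: 3.78
tool_pos: [0.583, 0.1631, 0.2767]
eef_rot: [-0.193, 3.131, 0.001]
ft_force: [-0.1, -0.5, 0.8]
opening: 0.0848
gripper_force: 0.0
```

Emit:
apply_moves(claw=[0.085, 0.085, 0.085], delta_pos=[[0, 0, 0], [0, 0, 0], [0, 0, 0]], twist=[3, 0, 0])

```text
t: 4.03
tool_pos: [0.583, 0.1619, 0.2753]
eef_rot: [-0.264, 3.127, 0.0]
ft_force: [0.3, 0.0, 0.5]
opening: 0.0851
gripper_force: 0.0
```

```bash
python3 - <<'E'
from look import *
rep();P=par('wrist');im=save('wrist','w3.png');print(np.round(P[2],3).tolist())
np.savez('w3.npz',K=P[0],D=P[1],T=P[2])
sil(P,'wrist',['bar_mid','rest_mid'],[.049,.014])
E
```

```text
t 4.03 tcp [0.583  0.1619 0.2753] yaw_y 99.67 zax [ 0.003  0.    -1.   ] F [0.26 0.03 0.5 ] T [-0.044 -0.014 -0.016] open 0.0851 gf 0.0 q [ 0.27  0.45  0.47  1.59 -0.    0.1 ]
[[-0.167, 0.946, 0.279, 0.511], [0.986, 0.161, 0.047, 0.15], [-0.0, 0.283, -0.959, 0.442], [0.0, 0.0, 0.0, 1.0]]
bar_mid 0.75 [242.   0. 259. 208.] 3193 [0.522 0.15  0.049] box [[0.419, 0.124], [0.416, 0.141], [0.642, 0.181], [0.645, 0.161]]
rest_mid 0.58 [389. 177. 512. 384.] 9711 [0.717 0.466 0.014] box [[0.876, 0.388], [0.566, 0.374], [0.579, 0.536], [0.91, 0.587]]
rest_mid 0.56 [217.  27. 284. 192.] 7917 [0.53  0.154 0.014] box [[0.446, 0.098], [0.431, 0.175], [0.625, 0.217], [0.642, 0.129]]
```

View pics/w3.png

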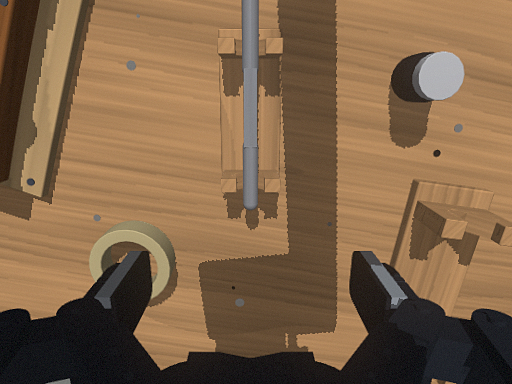

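The wrist view shows the bar upright in the picture along column 250, with its flats from row 68 to 147 and its near end at (251,208). The rest's uprights are at rows 30–55 and 178–192.

```bash
python3 - <<'E'
from look import *
f=np.load('w3.npz');P=(f['K'],f['D'],f['T'])
im=cv2.imread('pics/w3.png').astype(int)
for y in (4,15,68,100,147,200):
    r=im[y,235:270]; # bar is bluish grey: b-r
    s=(r[:,0]-r[:,2]); m=np.nonzero(s>-12)[0]+235; print(y,m.min() if len(m) else None,m.max() if len(m) else None,m.mean() if len(m) else None)
print(im[55:160:3,250].sum(1).tolist())
w=plane(P,[(250.3,4),(250.3,68),(250.5,147),(251,208)],.049);print(w,np.linalg.norm(w-w[3],axis=1));d=w[3]-w[0];a=np.arctan2(d[1],d[0]);print(np.degrees(a));print('mid from end',w[3]-.12*np.array([np.cos(a),np.sin(a),0]),'mid flats',(w[1]+w[2])/2)
u=plane(P,[(219,41),(281,42),(222,185),(280,185)],.063);print('uprights',u,u.mean(0))
E
```

```text
4 242 257 249.5
15 242 257 249.5
68 242 257 249.5
100 244 256 250.0
147 243 257 250.0
200 243 257 250.0
[413, 420, 417, 414, 415, 406, 402, 406, 393, 397, 404, 398, 404, 398, 397, 395, 398, 396, 393, 393, 393, 395, 392, 391, 393, 392, 402, 387, 392, 396, 392, 411, 408, 404, 405]
[[0.42091108 0.13416353 0.049     ]
 [0.48373295 0.14482503 0.049     ]
 [0.56883816 0.15950198 0.049     ]
 [0.64194491 0.17253678 0.049     ]] [0.22434006 0.16062057 0.07425971 0.        ]
9.848843885407952
mid from end [0.52371342 0.15201085 0.049     ] mid flats [0.52628555 0.1521635  0.049     ]
uprights [[0.46393411 0.108747   0.063     ]
 [0.45419232 0.17193708 0.063     ]
 [0.61538825 0.13419658 0.063     ]
 [0.60422921 0.19989072 0.063     ]] [0.53443597 0.15369284 0.063     ]
```

Emit:
apply_moves(claw=[0.085, 0.085, 0.085, 0.085, 0.085, 0.085, 0.085, 0.085, 0.085, 0.085], delta_pos=[[-0.0145, -0.0025, -0.03], [-0.0145, -0.0025, -0.03], [-0.0145, -0.0025, -0.03], [-0.0145, -0.0025, -0.03], [0, 0, -0.03], [0, 0, -0.03], [0, 0, -0.025], [0, 0, -0.02], [0, 0, -0.02], [0, 0, 0]], twist=[0, 0, 0, 0, 0, 0, 0, 0, 0, 0])

```text
t: 5.02
tool_pos: [0.5217, 0.1502, 0.0244]
eef_rot: [0.263, -3.123, 0.002]
ft_force: [-0.4, 0.3, -0.5]
opening: 0.0849
gripper_force: 0.0
```

```bash
python3 -c "
from look import *
rep()"
```

```text
t 5.02 tcp [0.5217 0.1502 0.0244] yaw_y 99.63 zax [-0.007 -0.002 -1.   ] F [-0.37  0.34 -0.48] T [-0.021  0.062 -0.052] open 0.0849 gf 0.0 q [ 0.28  0.48 -0.16  0.94 -0.    0.11]
```

Emit:
apply_moves(claw=[0.085, 0.085, 0, 0, 0, 0, 0, 0, 0, 0], delta_pos=[[0.002, 0.001, 0.004], [0, 0, 0], [0, 0, 0], [0, 0, 0], [0, 0, 0], [0, 0, 0], [0, 0, 0], [0, 0, 0], [0, 0, 0], [0, 0, 0]], twist=[0, 0, 0, 0, 0, 0, 0, 0, 0, 0])

```text
t: 5.85
tool_pos: [0.5273, 0.1522, 0.0327]
eef_rot: [-0.266, 3.13, -0.003]
ft_force: [0.1, -5.4, 5.1]
opening: 0.0104
gripper_force: 58.7
```

```bash
python3 -c "
from look import *
rep()"
```

```text
t 5.85 tcp [0.5273 0.1522 0.0327] yaw_y 99.73 zax [ 0.001 -0.002 -1.   ] F [ 0.08 -5.45  5.14] T [-1.018  0.164  0.052] open 0.0104 gf 58.7 q [ 0.28  0.47 -0.14  0.96 -0.    0.11]
```

Emit:
apply_moves(claw=[0, 0, 0, 0, 0, 0, 0, 0], delta_pos=[[0, 0, 0.01], [0, 0, 0.02], [0, 0, 0.03], [0, 0, 0.03], [0, 0, 0.03], [0, 0, 0.02], [0, 0, 0], [0, 0, 0]], twist=[0, 0, 0, 0, 0, 0, 0, 0])

```text
t: 6.52
tool_pos: [0.5273, 0.154, 0.1724]
eef_rot: [-0.268, 3.129, 0.002]
ft_force: [-0.9, 0.3, -3.9]
opening: 0.0099
gripper_force: 58.8
```

```bash
python3 - <<'E'
from look import *
s=rep();P=par('wrist');im=save('wrist','w4.png');z=s['tool_pos'][2]+.0163
np.savez('w4.npz',K=P[0],D=P[1],T=P[2],tcp=s['tool_pos'])
sil(P,'wrist',['bar_mid'],[z])
side=save('side','s4.png');cv2.imwrite('pics/m4.png',np.hstack([im[:300,150:400],cv2.resize(side[80:250,180:330],None,fx=2,fy=2,interpolation=3)[:300]])[:,:,::-1])
E
```

```text
t 6.52 tcp [0.5273 0.154  0.1724] yaw_y 99.8 zax [ 0.001  0.001 -1.   ] F [-0.94  0.28 -3.92] T [ 0.001 -0.023 -0.001] open 0.0099 gf 58.8 q [0.28 0.35 0.07 1.29 0.   0.11]
bar_mid 0.63 [229.   0. 273. 356.] 12701 [0.492 0.148 0.189] box [[0.421, 0.127], [0.418, 0.144], [0.587, 0.177], [0.591, 0.153]]
bar_mid 0.57 [426. 106. 511. 179.] 4940 [0.457 0.241 0.189] box [[0.447, 0.217], [0.44, 0.255], [0.468, 0.266], [0.476, 0.226]]
```

View pics/m4.png

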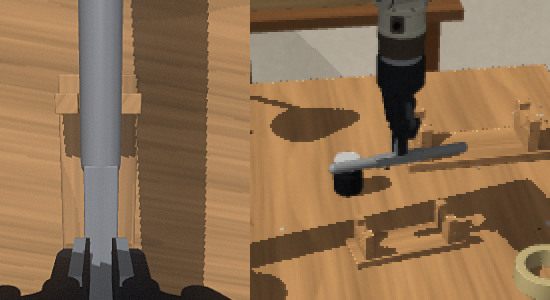

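The bar is held level between the pads. In the wrist picture the flat's far edge is at row 167, and the side view shows the bar clear of the rest.

```bash
python3 - <<'E'
from look import *
f=np.load('w4.npz');P=(f['K'],f['D'],f['T']);tcp=f['tcp'];K,D,T=P
im=cv2.imread('pics/w4.png').astype(int)
for y in (5,40,80,120,155):
    r=im[y,210:300];s=r[:,0]-r[:,2];m=np.nonzero(s>-5)[0]+210;m=m[abs(m-250)<30];a,b=m.min()-.5,m.max()+.5
    u=cv2.undistortPoints(np.array([[[a,y]],[[b,y]]],float),K,D).reshape(2,2);n=lambda q:np.r_[q,1]
    # depth (perp to row plane) from angular width
    depth=.018/(u[1,0]-u[0,0]);c=T[:3,:3]@(n(u.mean(0))*depth)+T[:3,3];print(y,a,b,np.round(c,4),np.round(c-tcp,4))
e=plane(P,[(250,167)],tcp[2]+.0163+.0075)[0];print('flat edge',e,(e-tcp)[:2]@[np.cos(np.radians(9.8)),np.sin(np.radians(9.8))])
E
```

```text
5 228.5 271.5 [0.4197 0.1352 0.1816] [-0.1076 -0.0188  0.0091]
40 228.5 271.5 [0.4338 0.1376 0.185 ] [-0.0935 -0.0163  0.0126]
80 229.5 270.5 [0.4495 0.1403 0.1818] [-0.0778 -0.0136  0.0094]
120 229.5 270.5 [0.4662 0.1432 0.1864] [-0.0611 -0.0108  0.0139]
155 230.5 270.5 [0.4814 0.1461 0.1868] [-0.0459 -0.0079  0.0143]
flat edge [0.48493515 0.14643066 0.19623578] -0.04302533175830961
```

Emit:
apply_moves(claw=[0, 0, 0, 0, 0, 0, 0, 0, 0, 0, 0, 0], delta_pos=[[-0.012, -0.025, 0], [-0.014, -0.032, 0], [-0.014, -0.032, 0], [-0.014, -0.032, 0], [-0.014, -0.032, 0], [-0.014, -0.032, 0], [-0.014, -0.032, 0], [-0.014, -0.032, 0], [-0.014, -0.032, 0], [-0.014, -0.032, 0], [-0.014, -0.032, 0], [-0.003, -0.007, 0]], twist=[0.7, 0.7, 0.7, 0.7, 0.7, 0.7, 0.7, 0.7, 0.7, 0.7, 0.7, 0.7])

```text
t: 7.67
tool_pos: [0.3687, -0.2018, 0.1703]
eef_rot: [0.488, -3.099, -0.0]
ft_force: [0.4, 0.5, -3.8]
opening: 0.01
gripper_force: 58.9
```

Emit:
apply_moves(claw=[0, 0, 0, 0, 0, 0], delta_pos=[[0, 0, -0.025], [0, 0, -0.025], [0, 0, -0.02], [0, 0, -0.013], [0, 0, 0], [0, 0, 0]], twist=[0, 0, 0, 0, 0, 0])

```text
t: 8.17
tool_pos: [0.3703, -0.1977, 0.0874]
eef_rot: [0.496, -3.098, -0.005]
ft_force: [-0.5, -0.7, -4.3]
opening: 0.01
gripper_force: 59.0
```

```bash
python3 - <<'E'
from look import *
s=rep();S,D=par('scene'),par('side')
a=save('scene','a5.png');b=save('side','b5.png')
c=np.radians(18.1);tcp=s['tool_pos'];mid=tcp+[0,0,.0163]
for n,P in(('scene',S),('side',D)):
    print(n,np.round(proj(P,[mid+k*np.array([np.cos(c),np.sin(c),0]) for k in(.12,-.12)]),1).tolist(),np.round(proj(P,[.5245,-.1487,.105]),1).tolist())
cv2.imwrite('pics/m5.png',np.hstack([cv2.resize(a[170:270,140:260],(480,400),interpolation=3)[:,:400],cv2.resize(b[190:290,190:290],(400,400),interpolation=3)])[:,:,::-1])
E
```

```text
t 8.17 tcp [ 0.3703 -0.1977  0.0874] yaw_y 108.17 zax [-0.004  0.003 -1.   ] F [-0.5  -0.67 -4.26] T [ 0.012  0.017 -0.023] open 0.01 gf 59.0 q [-0.49  0.19 -0.4   0.99  0.   -0.81]
scene [[195.6, 205.7], [170.3, 161.7]] [[200.1, 214.2]]
side [[256.2, 243.2], [176.5, 270.1]] [[269.3, 238.8]]
```

View pics/m5.png

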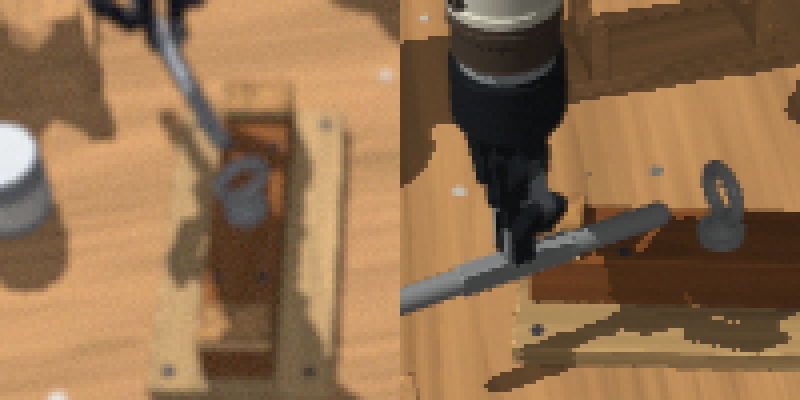

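The bar tip points into the loop: in the side crop the tip is at (668,215) and the hole at (722,190). I'll creep in.

Emit:
apply_moves(claw=[0, 0, 0, 0, 0, 0, 0, 0, 0, 0, 0, 0], delta_pos=[[0.0055, 0.0006, 0.0015], [0.0052, 0.0017, 0], [0.0052, 0.0017, 0], [0.0052, 0.0017, 0], [0.0052, 0.0017, 0], [0.0052, 0.0017, 0], [0.0045, 0.00145, 0], [0.0045, 0.0015, 0], [0.0045, 0.0015, 0], [0.0045, 0.0015, 0], [0.0025, 0.0008, 0], [0, 0, 0]], twist=[0, 0, 0, 0, 0, 0, 0, 0, 0, 0, 0, 0])

```text
t: 9.27
tool_pos: [0.4247, -0.1827, 0.0906]
eef_rot: [-0.497, 3.102, -0.0]
ft_force: [-0.8, 0.0, -4.3]
opening: 0.0099
gripper_force: 59.1
```

```bash
python3 - <<'E'
from look import *
s=rep();S,D=par('scene'),par('side')
a=save('scene','a6.png');b=save('side','b6.png')
cv2.imwrite('pics/m6.png',np.hstack([cv2.resize(a[190:240,170:220],(400,400),interpolation=3),cv2.resize(b[220:270,240:290],(400,400),interpolation=3)])[:,:,::-1])
E
```

```text
t 9.27 tcp [ 0.4247 -0.1827  0.0906] yaw_y 108.21 zax [ 0. -0. -1.] F [-0.82  0.02 -4.33] T [ 0.006 -0.023  0.009] open 0.0099 gf 59.1 q [-0.41  0.26 -0.3   1.02  0.   -0.72]
```

View pics/m6.png

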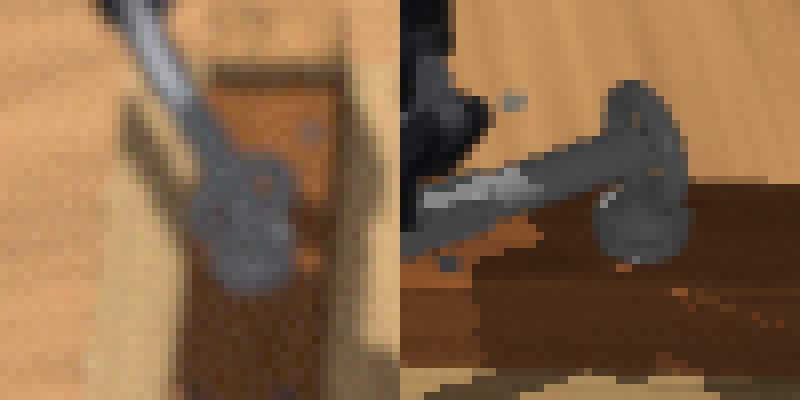

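Emit:
apply_moves(claw=[0, 0, 0, 0, 0, 0, 0, 0, 0, 0, 0], delta_pos=[[-0.0005, 0.0015, -0.0005], [0.0038, 0.00125, 0], [0.0038, 0.00125, 0], [0.0038, 0.00125, 0], [0.0038, 0.00125, 0], [0.0038, 0.00125, 0], [0.0038, 0.00125, 0], [0.0038, 0.00125, 0], [0.0038, 0.00125, 0], [0, 0, 0], [0, 0, 0]], twist=[0, 0, 0, 0, 0, 0, 0, 0, 0, 0, 0])

```text
t: 10.28
tool_pos: [0.454, -0.1712, 0.09]
eef_rot: [0.497, -3.102, -0.0]
ft_force: [-1.1, 0.1, -3.9]
opening: 0.0097
gripper_force: 59.1
```

```bash
python3 - <<'E'
from look import *
s=rep();S,D=par('scene'),par('side')
a=save('scene','a7.png');b=save('side','b7.png')
cv2.imwrite('pics/m7.png',np.hstack([cv2.resize(a[190:240,170:220],(400,400),interpolation=3),cv2.resize(b[220:270,240:290],(400,400),interpolation=3)])[:,:,::-1])
E
```

```text
t 10.28 tcp [ 0.454  -0.1712  0.09  ] yaw_y 108.2 zax [-0. -0. -1.] F [-1.05  0.12 -3.93] T [-0.004  0.038  0.005] open 0.0097 gf 59.1 q [-0.36  0.3  -0.24  1.03 -0.   -0.68]
```

View pics/m7.png

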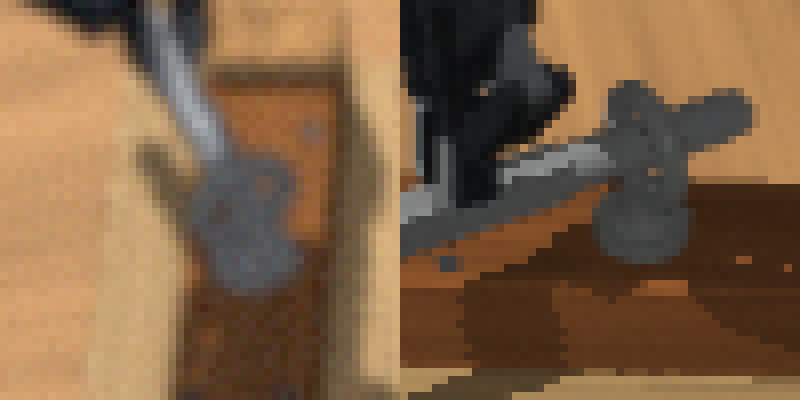

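The bar is through the loop: in the side crop the tip shows beyond the ring at (740,110). Next I'll work out the turning rows.

```bash
cat > orb.py <<'E'
from look import *
E0=np.array([.5245,-.1487])
def orb(a,st,n,r=.074):
    t=np.radians(a+st*np.arange(n+1));p=-r*np.c_[np.cos(t),np.sin(t)];print(st,[[round(float(x),4),round(float(y),4),0] for x,y in np.diff(p,axis=0)])
def mom(n=8):
    # no time passes with get_state; camera calls pass 0.05s each
    R=[]
    for i in range(n):
        if i:env.get_image('side')
        s=env.get_state();p=np.array(s['tool_pos']);F=np.array(s['ft_force']);T=np.array(s['ft_torque']);d=p[:2]-E0
        R.append([T[2]+d[0]*F[1]-d[1]*F[0],T[2],F[0],F[1]])
    R=np.array(R);print('M_eye',np.round(R.mean(0),3),'sd',np.round(R.std(0),3),'dist',np.round(np.hypot(*d),4),'ang',np.round(np.degrees(np.arctan2(-d[1],-d[0])),2))
E
python3 - <<'E'
from orb import *
rep();mom(6);orb(18.2,-3,10);orb(-11.8,-2,10);orb(-31.8,-2,10);orb(-51.8,-2,10);orb(-71.8,-2,10)
E
```

```text
t 10.38 tcp [ 0.4536 -0.1713  0.09  ] yaw_y 108.18 zax [-0.001  0.    -1.   ] F [-0.83 -0.32 -4.13] T [-0.037  0.066  0.023] open 0.0102 gf 59.1 q [-0.36  0.3  -0.24  1.03 -0.   -0.68]
M_eye [ 0.015  0.012 -0.119 -0.078] sd [0.014 0.019 0.46  0.245] dist 0.0743 ang 17.77
-3 [[-0.0011, 0.0037, 0], [-0.0009, 0.0038, 0], [-0.0007, 0.0038, 0], [-0.0005, 0.0038, 0], [-0.0003, 0.0039, 0], [-0.0001, 0.0039, 0], [0.0001, 0.0039, 0], [0.0003, 0.0039, 0], [0.0005, 0.0038, 0], [0.0007, 0.0038, 0]]
-2 [[0.0006, 0.0025, 0], [0.0007, 0.0025, 0], [0.0007, 0.0025, 0], [0.0008, 0.0024, 0], [0.0009, 0.0024, 0], [0.001, 0.0024, 0], [0.0011, 0.0023, 0], [0.0012, 0.0023, 0], [0.0012, 0.0023, 0], [0.0013, 0.0022, 0]]
-2 [[0.0014, 0.0022, 0], [0.0015, 0.0021, 0], [0.0015, 0.0021, 0], [0.0016, 0.002, 0], [0.0017, 0.002, 0], [0.0018, 0.0019, 0], [0.0018, 0.0018, 0], [0.0019, 0.0018, 0], [0.0019, 0.0017, 0], [0.002, 0.0016, 0]]
-2 [[0.0021, 0.0016, 0], [0.0021, 0.0015, 0], [0.0022, 0.0014, 0], [0.0022, 0.0013, 0], [0.0023, 0.0013, 0], [0.0023, 0.0012, 0], [0.0023, 0.0011, 0], [0.0024, 0.001, 0], [0.0024, 0.0009, 0], [0.0024, 0.0008, 0]]
-2 [[0.0025, 0.0008, 0], [0.0025, 0.0007, 0], [0.0025, 0.0006, 0], [0.0025, 0.0005, 0], [0.0025, 0.0004, 0], [0.0026, 0.0003, 0], [0.0026, 0.0002, 0], [0.0026, 0.0001, 0], [0.0026, 0.0001, 0], [0.0026, -0.0, 0]]
```

Emit:
apply_moves(claw=[0, 0, 0, 0, 0, 0, 0, 0, 0, 0, 0, 0], delta_pos=[[-0.0011, 0.0037, 0], [-0.0009, 0.0038, 0], [-0.0007, 0.0038, 0], [-0.0005, 0.0038, 0], [-0.0003, 0.0039, 0], [-0.0001, 0.0039, 0], [0.0001, 0.0039, 0], [0.0003, 0.0039, 0], [0.0005, 0.0038, 0], [0.0007, 0.0038, 0], [0, 0, 0], [0, 0, 0]], twist=[-3, -3, -3, -3, -3, -3, -3, -3, -3, -3, 0, 0])

```text
t: 11.63
tool_pos: [0.4519, -0.133, 0.0902]
eef_rot: [0.321, 3.125, -0.0]
ft_force: [-0.8, 0.6, -2.7]
opening: 0.01
gripper_force: 59.1
```

```bash
python3 - <<'E'
from orb import *
rep();mom(5)
E
```

```text
t 11.63 tcp [ 0.4519 -0.133   0.0902] yaw_y 78.27 zax [ 0. -0. -1.] F [-0.79  0.63 -2.69] T [-0.04  -0.009  0.025] open 0.01 gf 59.1 q [-0.29  0.27 -0.27  1.02 -0.   -0.08]
M_eye [-0.037 -0.017  0.606  0.14 ] sd [0.059 0.047 0.943 0.337] dist 0.0743 ang -12.01
```

Emit:
apply_moves(claw=[0, 0, 0, 0, 0, 0, 0, 0, 0, 0, 0], delta_pos=[[0.0006, 0.0025, 0], [0.0007, 0.0025, 0], [0.0007, 0.0025, 0], [0.0008, 0.0024, 0], [0.0009, 0.0024, 0], [0.001, 0.0024, 0], [0.0011, 0.0023, 0], [0.0012, 0.0023, 0], [0.0012, 0.0023, 0], [0.0013, 0.0022, 0], [0, 0, 0]], twist=[-2, -2, -2, -2, -2, -2, -2, -2, -2, -2, 0])

```text
t: 12.75
tool_pos: [0.4613, -0.1093, 0.0901]
eef_rot: [-0.861, -3.021, 0.001]
ft_force: [-1.7, 0.1, -3.8]
opening: 0.0098
gripper_force: 59.1
```

```bash
python3 - <<'E'
from orb import *
rep();mom(6)
E
```

```text
t 12.75 tcp [ 0.4613 -0.1093  0.0901] yaw_y 58.18 zax [-0. -0. -1.] F [-1.66  0.09 -3.79] T [-0.12   0.17   0.075] open 0.0098 gf 59.1 q [-0.23  0.28 -0.27  1.03 -0.    0.32]
M_eye [ 0.148  0.077 -0.867 -0.583] sd [0.023 0.014 0.582 0.583] dist 0.0745 ang -31.84
```

Emit:
apply_moves(claw=[0, 0, 0, 0, 0], delta_pos=[[0.0014, 0.0022, 0], [0.0015, 0.0021, 0], [0.0015, 0.0021, 0], [0, 0, 0], [0, 0, 0]], twist=[-2, -2, -2, 0, 0])

```text
t: 13.42
tool_pos: [0.4657, -0.1029, 0.0901]
eef_rot: [-1.016, -2.972, 0.0]
ft_force: [-0.6, -0.3, -3.7]
opening: 0.01
gripper_force: 59.0
```

```bash
python3 - <<'E'
from orb import *
mom(7)
E
```

```text
M_eye [ 0.116  0.06  -0.724 -0.383] sd [0.032 0.028 0.368 0.433] dist 0.0745 ang -37.94
```

Emit:
apply_moves(claw=[0, 0, 0, 0, 0], delta_pos=[[0.0016, 0.002, 0], [0.0017, 0.002, 0], [0.0018, 0.0019, 0], [0, 0, 0], [0, 0, 0]], twist=[-2, -2, -2, 0, 0])

```text
t: 14.13
tool_pos: [0.4706, -0.097, 0.09]
eef_rot: [-1.171, -2.915, 0.001]
ft_force: [-0.2, -1.5, -3.9]
opening: 0.01
gripper_force: 59.0
```

```bash
python3 - <<'E'
from orb import *
mom(7)
E
```

```text
M_eye [ 0.179  0.07  -0.94  -1.132] sd [0.054 0.034 0.762 0.55 ] dist 0.0746 ang -43.89
```

Emit:
apply_moves(claw=[0, 0, 0, 0, 0], delta_pos=[[0.0018, 0.0018, 0], [0.0019, 0.0018, 0], [0.0019, 0.0017, 0], [0, 0, 0], [0, 0, 0]], twist=[-2, -2, -2, 0, 0])

```text
t: 14.85
tool_pos: [0.4762, -0.0917, 0.09]
eef_rot: [-1.321, -2.85, 0.001]
ft_force: [-1.6, -1.0, -4.0]
opening: 0.0101
gripper_force: 59.0
```

```bash
python3 - <<'E'
from orb import *
mom(10)
E
```

```text
M_eye [ 0.282  0.099 -2.186 -1.207] sd [0.043 0.027 0.398 0.3  ] dist 0.0747 ang -49.83
```

The held effort rose from 0.12 through 0.18 to 0.28 N m, against 0.1 for running, at about 1 N m/rad. The eye is tight, so I'll back off to the middle of the play.

```bash
python3 - <<'E'
from orb import *
rep();orb(-49.8,4,10,.0747)
E
```

```text
t 15.3 tcp [ 0.4763 -0.0916  0.0901] yaw_y 40.18 zax [-0. -0. -1.] F [-2.02 -1.21 -3.32] T [-0.211  0.501  0.117] open 0.0101 gf 59.0 q [-0.19  0.3  -0.24  1.03 -0.    0.68]
4 [[-0.0039, -0.0035, 0], [-0.0036, -0.0038, 0], [-0.0033, -0.004, 0], [-0.003, -0.0042, 0], [-0.0027, -0.0044, 0], [-0.0024, -0.0046, 0], [-0.0021, -0.0048, 0], [-0.0018, -0.0049, 0], [-0.0014, -0.005, 0], [-0.0011, -0.0051, 0]]
```

Emit:
apply_moves(claw=[0, 0, 0, 0, 0, 0, 0, 0, 0, 0, 0, 0], delta_pos=[[-0.0039, -0.0035, 0], [-0.0036, -0.0038, 0], [-0.0033, -0.004, 0], [-0.003, -0.0042, 0], [-0.0027, -0.0044, 0], [-0.0024, -0.0046, 0], [-0.0021, -0.0048, 0], [-0.0018, -0.0049, 0], [-0.0014, -0.005, 0], [-0.0011, -0.0051, 0], [0, 0, 0], [0, 0, 0]], twist=[4, 4, 4, 4, 4, 4, 4, 4, 4, 4, 0, 0])

```text
t: 16.3
tool_pos: [0.452, -0.1359, 0.0904]
eef_rot: [0.272, 3.128, 0.001]
ft_force: [0.3, 0.2, -3.0]
opening: 0.0103
gripper_force: 59.0
```

```bash
python3 - <<'E'
from orb import *
rep();mom(5)
E
```

```text
t 16.3 tcp [ 0.452  -0.1359  0.0904] yaw_y 80.05 zax [ 0.002  0.    -1.   ] F [ 0.33  0.2  -3.01] T [0.03  0.021 0.038] open 0.0103 gf 59.0 q [-0.29  0.27 -0.27  1.02  0.   -0.12]
M_eye [ 0.045  0.02   0.073 -0.357] sd [0.03  0.021 0.604 0.438] dist 0.0742 ang -10.19
```

Emit:
apply_moves(claw=[0, 0, 0, 0, 0, 0, 0, 0, 0, 0, 0, 0], delta_pos=[[-0.004, 0.0007, 0], [-0.006, 0.00106, 0], [-0.006, 0.00106, 0], [-0.006, 0.00106, 0], [-0.007, 0.00123, 0], [-0.007, 0.00123, 0], [-0.008, 0.0014, 0], [-0.008, 0.0014, 0], [-0.01, 0.00176, 0], [-0.01, 0.00176, 0], [-0.01, 0.00176, 0], [0, 0, 0]], twist=[0, 0, 0, 0, 0, 0, 0, 0, 0, 0, 0, 0])

```text
t: 17.5
tool_pos: [0.3661, -0.1208, 0.0897]
eef_rot: [-0.269, -3.127, -0.001]
ft_force: [-0.7, 0.5, -3.9]
opening: 0.0101
gripper_force: 59.0
```

Emit:
apply_moves(claw=[0, 0, 0, 0], delta_pos=[[0, 0, 0.03], [0, 0, 0.03], [0, 0, 0.03], [0, 0, 0]], twist=[0, 0, 0, 0])

```text
t: 17.83
tool_pos: [0.3733, -0.1229, 0.1858]
eef_rot: [0.268, 3.119, -0.004]
ft_force: [2.3, -1.1, -3.2]
opening: 0.0101
gripper_force: 60.0
```

```bash
python3 - <<'E'
from orb import *
s=rep()
print(proj(par('wrist'),[.5245,-.1487,.105]))
P=par('wrist');im=save('wrist','w8.png');np.savez('w8.npz',K=P[0],D=P[1],T=P[2],tcp=s['tool_pos'])
im=im.astype(int)
for y in (5,40,80,120,155):
    r=im[y,210:300];m=np.nonzero(r[:,2]-r[:,0]>-5)[0]+210;m=m[abs(m-250)<30];print(y,m.min(),m.max())
print(im[60:230:4,250].sum(1).tolist())
E
```

```text
t 17.83 tcp [ 0.3733 -0.1229  0.1858] yaw_y 80.17 zax [ 0.011 -0.004 -1.   ] F [ 2.31 -1.09 -3.15] T [-0.086 -0.191  0.014] open 0.0101 gf 60.0 q [-0.32  0.03 -0.3   1.23  0.   -0.15]
[[251.53654634 357.55438777]]
5 229 271
40 229 271
80 230 270
120 230 269
155 231 269
[390, 388, 397, 385, 393, 391, 377, 390, 389, 386, 383, 384, 380, 385, 384, 387, 380, 383, 382, 371, 379, 392, 372, 389, 383, 382, 385, 363, 366, 365, 361, 371, 362, 366, 359, 359, 369, 360, 364, 360, 362, 365, 361]
```

Emit:
apply_moves(claw=[0, 0, 0, 0, 0, 0, 0, 0, 0, 0, 0, 0], delta_pos=[[0.0155, 0.0275, 0], [0.0155, 0.0275, 0], [0.0155, 0.0275, 0], [0.0155, 0.0275, 0], [0.0155, 0.0275, 0], [0.0155, 0.0275, 0], [0.0155, 0.0275, 0], [0.0155, 0.0275, 0], [0.0155, 0.0275, 0], [0.0155, 0.0275, 0], [0, 0, 0], [0, 0, 0]], twist=[1.96, 1.96, 1.96, 1.96, 1.96, 1.96, 1.96, 1.96, 1.96, 1.96, 0, 0])

```text
t: 18.88
tool_pos: [0.5237, 0.1548, 0.1775]
eef_rot: [0.271, -3.126, 0.001]
ft_force: [0.2, -0.3, -3.6]
opening: 0.01
gripper_force: 59.5
```

Emit:
apply_moves(claw=[0, 0, 0], delta_pos=[[0, 0, -0.02], [0, 0, -0.02], [0, 0, 0]], twist=[0, 0, 0])

```text
t: 19.13
tool_pos: [0.5201, 0.1516, 0.135]
eef_rot: [0.265, -3.12, 0.004]
ft_force: [-2.0, -0.4, -4.9]
opening: 0.0097
gripper_force: 59.1
```

Emit:
apply_moves(claw=[0, 0], delta_pos=[[0, 0, 0], [0, 0, 0]], twist=[0, 0])

```text
t: 19.3
tool_pos: [0.5241, 0.1529, 0.1405]
eef_rot: [0.266, -3.13, 0.0]
ft_force: [0.9, 0.2, -3.9]
opening: 0.0098
gripper_force: 59.6
```

```bash
python3 - <<'E'
from look import *
rep()
E
```

```text
t 19.3 tcp [0.5241 0.1529 0.1405] yaw_y 99.72 zax [-0. -0. -1.] F [ 0.93  0.25 -3.91] T [ 0.044 -0.064 -0.013] open 0.0098 gf 59.6 q [ 0.28  0.37  0.    1.21 -0.    0.11]
```

Emit:
apply_moves(claw=[0, 0, 0, 0, 0, 0, 0, 0, 0, 0, 0, 0], delta_pos=[[0.003, 0, -0.015], [0.003, 0, -0.015], [0, 0, -0.015], [0, 0, -0.015], [0, 0, -0.012], [0, 0, -0.01], [0, 0, -0.008], [0, 0, -0.006], [0, 0, -0.004], [0, 0, -0.002], [0, 0, 0], [0, 0, 0]], twist=[0, 0, 0, 0, 0, 0, 0, 0, 0, 0, 0, 0])

```text
t: 20.3
tool_pos: [0.5306, 0.1536, 0.0385]
eef_rot: [-0.268, 3.129, 0.0]
ft_force: [0.7, 0.5, -4.2]
opening: 0.0102
gripper_force: 59.5
```

```bash
python3 - <<'E'
from look import *
rep()
E
```

```text
t 20.3 tcp [0.5306 0.1536 0.0385] yaw_y 99.78 zax [ 0.001  0.    -1.   ] F [ 0.66  0.47 -4.22] T [-0.017  0.044  0.069] open 0.0102 gf 59.5 q [ 0.28  0.47 -0.13  0.97 -0.    0.11]
```

Emit:
apply_moves(claw=[0, 0, 0, 0, 0], delta_pos=[[0, -0.001, -0.002], [0, 0, -0.002], [0, 0, -0.0015], [0, 0, 0], [0, 0, 0]], twist=[0, 0, 0, 0, 0])

```text
t: 20.72
tool_pos: [0.5304, 0.1525, 0.0328]
eef_rot: [-0.268, 3.13, -0.0]
ft_force: [-0.7, 0.6, -2.5]
opening: 0.0098
gripper_force: 60.2
```

```bash
python3 - <<'E'
from look import *
rep()
E
```

```text
t 20.72 tcp [0.5304 0.1525 0.0328] yaw_y 99.78 zax [ 0.  0. -1.] F [-0.73  0.63 -2.54] T [-0.054  0.015 -0.08 ] open 0.0098 gf 60.2 q [ 0.28  0.48 -0.13  0.96 -0.    0.11]
```

Emit:
apply_moves(claw=[0, 0.02, 0.03, 0.05, 0.085, 0.085, 0.085, 0.085, 0.085, 0.085], delta_pos=[[0, 0, -0.001], [0, 0, 0], [0, 0, 0], [0, 0, 0], [0, 0, 0], [0, 0, 0], [0, 0, 0], [0, 0, 0], [0, 0, 0], [0, 0, 0]], twist=[0, 0, 0, 0, 0, 0, 0, 0, 0, 0])

```text
t: 21.55
tool_pos: [0.5302, 0.1525, 0.0316]
eef_rot: [0.268, -3.13, -0.0]
ft_force: [-0.4, 0.7, 0.0]
opening: 0.0851
gripper_force: 0.0
```

Emit:
apply_moves(claw=[0.085, 0.085, 0.085, 0.085, 0.085, 0.085, 0.085, 0.085, 0.085, 0.085, 0.085], delta_pos=[[0, 0, 0.01], [0, 0, 0.025], [0, 0, 0.03], [0, 0, 0.03], [0, 0, 0.03], [0.015, 0.002, 0.03], [0.015, 0.003, 0.03], [0.015, 0.003, 0.03], [0.01, 0.002, 0.03], [0, 0, 0], [0, 0, 0]], twist=[0, 0, 0, 0, 0, 0, 0, 0, 0, 0, 0])

```text
t: 22.47
tool_pos: [0.5867, 0.1629, 0.2794]
eef_rot: [-0.267, 3.125, 0.002]
ft_force: [-0.0, -0.5, -0.7]
opening: 0.0853
gripper_force: 0.0
```

```bash
python3 - <<'E'
from look import *
rep();P=par('wrist');im=save('wrist','w9.png')
sil(P,'wrist',['bar_mid','rest_mid'],[.049,.014])
b=save('side','b9.png');a=save('scene','a9.png')
cv2.imwrite('pics/m9.png',np.hstack([im[:,120:420],cv2.resize(b[170:298,210:310],(300,384),interpolation=3)])[:,:,::-1])
for n,P in(('scene',par('scene')),('side',par('side'))):
    for t in('tin','jar','tape'):print(n,t,[np.round(r['rect']).tolist() for r in env.silhouettes(n,t)][:2])
E
```

```text
t 22.47 tcp [0.5867 0.1629 0.2794] yaw_y 99.77 zax [ 0.005  0.001 -1.   ] F [-0.03 -0.5  -0.71] T [ 0.002  0.041 -0.045] open 0.0853 gf 0.0 q [0.27 0.45 0.49 1.61 0.   0.1 ]
bar_mid 0.63 [240.   0. 256. 205.] 3256 [0.526 0.151 0.049] box [[0.422, 0.124], [0.419, 0.143], [0.646, 0.184], [0.65, 0.161]]
rest_mid 0.71 [389.  49. 459. 101.] 2935 [0.453 0.356 0.014] box [[0.437, 0.304], [0.417, 0.39], [0.471, 0.411], [0.491, 0.322]]
rest_mid 0.67 [384. 177. 510. 384.] 9844 [0.718 0.465 0.014] box [[0.877, 0.381], [0.564, 0.376], [0.581, 0.541], [0.917, 0.584]]
rest_mid 0.56 [215.  25. 280. 189.] 7364 [0.531 0.152 0.014] box [[0.641, 0.128], [0.445, 0.099], [0.432, 0.173], [0.627, 0.211]]
scene tin [[130.0, 203.0, 157.0, 227.0]]
scene jar [[327.0, 184.0, 346.0, 201.0], [195.0, 213.0, 205.0, 224.0]]
scene tape [[250.0, 266.0, 280.0, 300.0]]
side tin [[237.0, 294.0, 267.0, 335.0]]
side jar [[223.0, 153.0, 236.0, 178.0]]
side tape [[312.0, 201.0, 348.0, 228.0]]
```

View pics/m9.png

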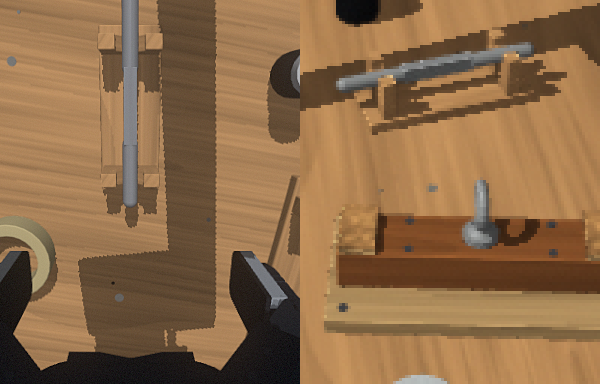

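The wrist view shows the bar in both notches at column 130, and the side crop shows it level in its rest at (435,67). The eye is upright and turned, and the bystanders haven't moved. I'm handing the job in.

```bash
python3 -c "
from station import env
print(env.close_job())"
```

```text
the job is handed in; nothing more can be done
None
```

I tightened the eye to about 0.28 N m read with the bar held still (running effort reads about 0.1, strip 0.4), laid the bar back in both notches of its rest, left the tin, jar and tape where they stood, and handed the job in at about 23 s; no verdict was returned.

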